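Sort tagged moulded housings into the pass and reject nests

ROBOT

A 6-joint arm with a two-finger parallel gripper is mounted at the origin on the work surface. World frame = base frame: x ahead of the robot, y to its left, z up, the work surface at z = 0. Lengths are in m, angles in rad, forces in N, time in s.
With the tool pointing down it reaches from about 0.3 to 0.875 m from the base axis. Payload 6.4 kg.
Tool frame: the origin (TCP) lies midway between the tips of the shut fingers; the grasp point (between the pads) lies 19 mm behind it; y points along the fingers, x is the direction in which the jaws open and shut, and the axes are right-handed (so a half turn about y gives the same grasp; the last joint's range is limited). The gripper opens to 88 mm and grips with 3 to 60 N. Pads are 18 mm wide; open, the fingers measure 123 mm over their backs; the gripper's body (75 mm by 187 mm) begins 45 mm behind the grasp point.
Start: joints at [-1.462, 0.181, 1.607, -0, 1.354, -0.206], TCP at [0.178, -0.547, 0.239] pointing down, gripper open.
Joint ranges: [-2.99, 2.99], [-0.89, 2.07], [0.3, 2.58], [-1.14, 4.28], [0, 2.63], [-3.12, 3.12]. Speed limits (rad/s): [2.57, 2.57, 3.01, 3.14, 3.14, 3.14].

INTERFACE

Orientations are given as a rotation vector (axis times angle).
In Python, from station import goto, move_straight, move_j, gripper_open, gripper_close, dwell, solve_ik, sense, grab_frame, camera_model, MotionError, close_job gives the robot as it stands. The module is installed in compiled form; this text tells all that it offers. Calls block until the motion is done:
- goto(position, orientation): joint-space move of the TCP to a pose.
- move_straight(position, max_speed=0.15, attitude=None, stop_force=None): straight line of the TCP; attitude=None keeps the orientation; max_speed is the mean speed in m/s. With stop_force (N) it stops when the force on the tool has changed by that much, and returns True; else False.
- move_j(angles): joint-space move.
- gripper_open() and gripper_close(): open the fingers fully, or close them until they stop; the grip force is fixed at half the most.
- dwell(seconds).
- solve_ik(position, orientation): joint angles nearest the present ones, or None.
- sense(): the state.
- grab_frame(name): name is "scene" or "side" or "wrist"; returns (picture, depth): 420x560x3 uint8, blue, green, red; 420x560 float32, m along the optical axis (not along the pixel's ray), 0 where there is no reading.
- camera_model(name): a dict with "fx", "fy", "cx", "cy" (pixels), "dist_coeffs" ([k1, k2, p1, p2, k3] as OpenCV has them; the pictures are not rectified), "R" (3x3) and "t" (3): a world point X has camera coordinates R X + t. Camera axes: x right, y down, z forward; pixel columns grow to the right and rows downward; lengths in m; the calibration is good to about 2 mm. A picture is of the moment at which its call begins: read the wrist's pose just before it. camera_model takes no time and is no camera call; for the wrist camera it gives the pose at the moment of the call.
A pose or a line that the arm cannot do raises MotionError and nothing moves.
- close_job(): hands the job in, once; it reports no verdict.
The state is a dict: "t": time; "joints": joint angles; "joint_vel": joint speeds; "joint_efforts": joint torques, N m; "eef_pos": TCP position; "tool_rot": TCP orientation; "force": force on the tool from outside, world axes, zero at the start; "ft_torque": the same for the moment, N m; "grip_width": opening from 0.0 (shut) to 1.0 (fully open).
Only numpy, scipy, OpenCV 4.12 (cv2) and the standard library are available. Lean on these libraries where they do the work, as an engineer would, in place of code of your own. Each camera call takes 0.05 s, during which the arm holds its last target. There are 200 camera calls.

TASK

Two of the freshly moulded housings on the bench carry an inspection tag: seat the one with the green tag in the green pass nest and the one with the red tag in the red reject nest. Each should end up the right way up and flat on the floor of its nest, inside the four corners, lengthwise with the nest; set them down rather than dropping them in, and let go.

Things in the scene. Friction and masses are not known exactly. Their poses are not given: they have to be found in the camera images.
- pass_housing_mid (a point): Pass part: grey housing, white cover, green tag (30 x 40) on top. Loose, about 0.12 kg, stands upright. Block 44 wide (x), 66 long (y), 40 mm tall; ears 6 mm high at the foot of both y ends make it 84 long. Point: its centre, 20 mm above the underside; z up, y within 0.5 rad of world y. Grip across the 44 mm width (along x). A like housing without tag nearby is not part of the job.
- reject_housing_mid (a point): Reject part: grey housing, white cover, red tag (30 x 40) on top. Loose, about 0.12 kg, stands upright. Block 44 wide (x), 66 long (y), 40 mm tall; ears 6 mm high at the foot of both y ends make it 84 long. Point: its centre, 20 mm above the underside; z up, y within 0.5 rad of world y. Grip across the 44 mm width (along x). A like housing without tag nearby is not part of the job.
- pass_nest: Pass nest: green plate 96 (x) by 136 (y) by 6 mm, fixed. Black pocket floor 68 (x) by 108 (y) between four green corner angles 12 mm above the floor; each long side is open for 48 mm mid-way, for fingers. Origin: centre of the underside, on the bench; z up; y (length) within 0.25 rad of world y. Housing lies lengthwise along y, either way round, 12 mm play all round; seated centre 26 mm above origin.
- reject_nest: Reject nest: red plate 96 (x) by 136 (y) by 6 mm, fixed. Black pocket floor 68 (x) by 108 (y) between four red corner angles 12 mm above the floor; each long side is open for 48 mm mid-way, for fingers. Origin: centre of the underside, on the bench; z up; y (length) within 0.25 rad of world y. Housing lies lengthwise along y, either way round, 12 mm play all round; seated centre 26 mm above origin.
Not all that is in view belongs to the job. What is shaped like the part that bears pass_housing_mid but orange or yellow is not meant.

How it is judged:
By the outcome, as a careful person would: the job done as asked, in the order asked, and still so for the second after the job is handed in, with the robot touching nothing.
It also fails if it takes over 56 s, if anything falls off the work surface, if the arm or the gripper's body presses on something with over 40 N, if the wrist force passes 120 N, or if a joint passes its speed limit or range.

## Working session

There is one attempt and no reset: what is moved stays moved. The work goes in short steps, each a Python script; the robot and the scene stay as the last script left them, time stands still between calls to the robot, and variables do not carry over. Pictures are saved under pics/ and viewed, about 8 in all and at most 12, crops included, and the job is handed in when it is done.

```bash
mkdir -p pics
python3 - <<'E'
from station import *
import cv2,numpy as np
for n in ("scene","side"):
    p,d=grab_frame(n); cv2.imwrite(f"pics/{n}0.png",p); np.save(f"{n}0.npy",d)
    m=camera_model(n); print(n,m, d.min(),d.max())
s=sense(); print(s["t"],s["eef_pos"],s["tool_rot"],s["grip_width"])
E
```

```text
scene {'fx': 434.90418701338535, 'fy': 434.90418701338535, 'cx': 282.2488268270216, 'cy': 207.08582268363884, 'dist_coeffs': array([-0.09555408,  0.        ,  0.        ,  0.        ,  0.        ]), 'R': array([[ 0.63142731,  0.77529382,  0.01480033],
       [ 0.47152584, -0.36873547, -0.80106026],
       [-0.61559966,  0.51279006, -0.59840071]]), 't': array([-0.37562088, -0.27947255,  1.39683112])} 0.0 3.999948
side {'fx': 464.5171676375874, 'fy': 464.5171676375874, 'cx': 284.4540170048625, 'cy': 203.7821479863427, 'dist_coeffs': array([-0.12095747,  0.        ,  0.        ,  0.        ,  0.        ]), 'R': array([[ 0.9292393 , -0.36880523, -0.02229389],
       [-0.19489501, -0.43800678, -0.87759102],
       [ 0.31389528,  0.81983703, -0.47889141]]), 't': array([-0.62858225,  0.16189354,  0.91755334])} 0.0 3.8639526
0.1 [ 0.17800193 -0.54625762  0.23792359] [-1.34068624  0.9749278  -0.97319098] 0.9982581223985882
```

View pics/scene0.png

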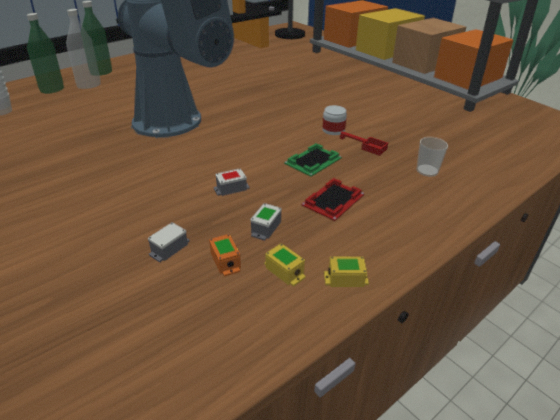

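View pics/side0.png

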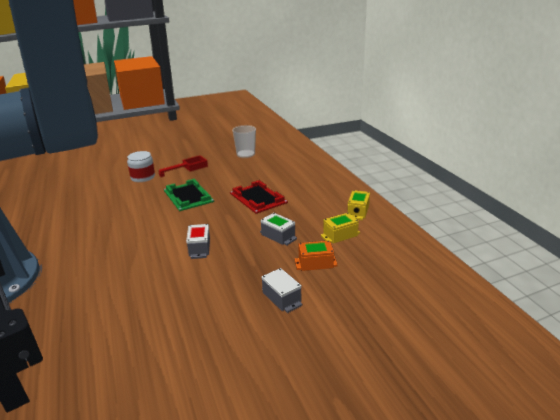

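The scene view shows the green-tagged grey housing at (267,214) and the red-tagged one at (231,176). The green nest is at (313,159), the red nest at (334,198), and the untagged housing at (168,240). The side view shows the same items at (279,221), (198,232), (188,194), (258,196) and (281,284).

```bash
cat > h.py <<'E'
import cv2,numpy as np
from scipy.spatial.transform import Rotation as Rn
def cast(m,px,z):
    K=np.array([[m["fx"],0,m["cx"]],[0,m["fy"],m["cy"]],[0,0,1]])
    u=cv2.undistortPoints(np.float64(px).reshape(-1,1,2),K,np.float64(m["dist_coeffs"])).reshape(-1,2)
    d=np.c_[u,np.ones(len(u))]@m["R"]; c=-m["R"].T@m["t"]
    return c+d*((z-c[2])/d[:,2])[:,None]
def masks(p):
    h=cv2.cvtColor(p,cv2.COLOR_BGR2HSV); H,S,V=cv2.split(h)
    return {"green":((H>45)&(H<85)&(S>110)&(V>50)),"red":(((H<4)|(H>175))&(S>170)&(V>60))}
def blobs(mask,amin=60):
    n,l,st,c=cv2.connectedComponentsWithStats(mask.astype(np.uint8),connectivity=8)
    return [(c[i],st[i,4],l==i) for i in range(1,n) if st[i,4]>amin]
def rect(m,blob,z):
    """min-area rectangle of a blob cast on plane z: centre, (short,long) mm, yaw of long axis from world y"""
    cs,_=cv2.findContours(blob.astype(np.uint8),cv2.RETR_EXTERNAL,cv2.CHAIN_APPROX_NONE)
    P=np.concatenate([c.reshape(-1,2) for c in cs])
    W=cast(m,P,z)[:,:2]
    r=cv2.minAreaRect(np.float32(W*1000)); b=cv2.boxPoints(r)
    e=[b[1]-b[0],b[2]-b[1]]; L=max(e,key=np.linalg.norm); 
    yaw=np.arctan2(-L[0],L[1]); yaw=(yaw+np.pi/2)%np.pi-np.pi/2
    return np.array(r[0])/1000,sorted(r[1]),yaw
def down(yaw):  # tool pointing down (tool y = fingers direction), jaws along world x turned by yaw
    Y=np.array([0,0,-1.]);X=np.array([np.cos(yaw),np.sin(yaw),0]);
    return Rn.from_matrix(np.c_[X,Y,np.cross(X,Y)]).as_rotvec()
E
python3 - <<'E'
from h import *
from station import camera_model,sense,solve_ik
print(Rn.from_rotvec(sense()["tool_rot"]).as_matrix().round(2))
T={"scene":{"pass":("green",267,214,.04),"passnest":("green",313,159,.01),"rej":("red",231,176,.04),"rejnest":("red",334,198,.01)},
"side":{"pass":("green",279,221,.04),"passnest":("green",188,194,.01),"rej":("red",198,232,.04),"rejnest":("red",258,196,.01)}}
for n in T:
    p=cv2.imread(f"pics/{n}0.png"); m=camera_model(n); M=masks(p)
    for k,(c,u,v,z) in T[n].items():
        B=[b for b in blobs(M[c],8) if np.hypot(b[0][0]-u,b[0][1]-v)<(32 if 'nest' in k else 8)]
        mm=np.any([b[2] for b in B],axis=0); c_,s,y=rect(m,mm,z)
        print(n,k,len(B),mm.sum(),c_.round(4),np.round(s),round(y,3))
    for q in ((168,231),) if n=="scene" else ((281,282),): print("untagged",cast(m,[q],.04))
for y in (0,np.pi): print(solve_ik([.5,-.2,.2],down(y)))
E
```

```text
[[ 0.31 -0.    0.95]
 [-0.95  0.    0.31]
 [-0.   -1.    0.  ]]
scene pass 1 126 [ 0.6295 -0.075 ] [26. 36.] 0.416
scene passnest 1 529 [0.4829 0.2036] [104. 148.] 0.105
scene rej 1 66 [ 0.4533 -0.0506] [21. 34.] -0.296
scene rejnest 1 645 [0.6507 0.1146] [ 97. 145.] 0.22
untagged [[ 0.55318074 -0.2715516   0.04      ]]
side pass 1 106 [ 0.6299 -0.0755] [27. 37.] 0.487
side passnest 1 562 [0.4773 0.2003] [ 98. 158.] 0.142
side rej 1 109 [ 0.4538 -0.0507] [26. 36.] -0.226
side rejnest 1 594 [0.6453 0.1124] [102. 153.] 0.217
untagged [[ 0.55816693 -0.28341889  0.04      ]]
[-0.60103872  0.13814452  1.73742951  0.          1.26601862 -0.60103872]
[-6.01038724e-01  1.38144517e-01  1.73742951e+00 -4.44089210e-16
  1.26601862e+00  2.54055393e+00]
```

Run:
```python
from h import *
from station import *
goto([.63,-.0755,.22],down(.45))
m=camera_model("wrist"); p,d=grab_frame("wrist"); cv2.imwrite("pics/w1.png",p); np.save("w1.npy",d); s=sense();print(s["t"],s["eef_pos"])
print(-m["R"].T@m["t"],m["R"].round(2))
for c in ("green","red"):
  for b in blobs(masks(p)[c],150):
    print(c,b[0].round(),b[1],[rect(m,b[2],z) for z in (.04,)])
```

```text
2.475 [ 0.62986693 -0.07665194  0.22004101]
[ 0.59949833 -0.01404747  0.36564325] [[ 0.9   0.43  0.  ]
 [ 0.42 -0.87  0.27]
 [ 0.12 -0.24 -0.96]]
green [280. 186.] 934 [(array([ 0.62911237, -0.07544092]), [28.511154174804688, 37.64850616455078], np.float32(0.44883502))]
green [459. 247.] 737 [(array([ 0.85135876, -0.04915627]), [30.498870849609375, 39.729583740234375], np.float32(-0.6736421))]
green [355. 273.] 519 [(array([ 0.75973065, -0.12974515]), [29.26953887939453, 39.27105712890625], np.float32(-1.4939213))]
green [256. 288.] 394 [(array([ 0.65767566, -0.19627971]), [23.067367553710938, 45.9141960144043], np.float32(-1.1190152))]
red [365.  56.] 3107 [(array([0.64400598, 0.09344551]), [86.42451477050781, 101.21785736083984], np.float32(0.22176266))]
red [136.  92.] 1067 [(array([ 0.45345688, -0.05053283]), [28.87849998474121, 38.895660400390625], np.float32(-0.27118385))]
```

View pics/w1.png

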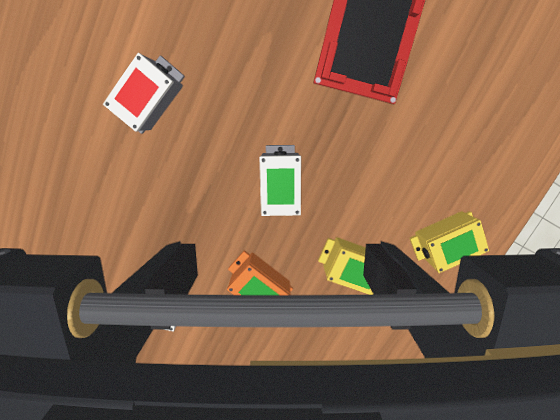

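The wrist view shows the green tag at (280,186), centred on its white cover, the red-tagged housing at (136,92), and part of the red nest at the top. All agree with the two fixed views to within 1–2 mm, so I'll grasp the pass housing now and look at the nest while carrying it.

Run:
```python
from h import *
from station import *
q=[.629,-.0755]; o=down(.449)
goto([*q,.09],o); print(move_straight([*q,.007],.08,stop_force=8)); gripper_close(); s=sense(); print(s["t"],s["eef_pos"],s["grip_width"]*88,s["force"])
move_straight([*q,.15],.15); s0=sense();print(s0["force"],s0["grip_width"]*88)
goto([.49,.09,.25],down(.12))
m=camera_model("wrist"); p,d=grab_frame("wrist"); cv2.imwrite("pics/w2.png",p); np.save("w2.npy",d); print(sense()["t"],sense()["grip_width"]*88)
for c in ("green","red"):
  for b in blobs(masks(p)[c],150):
    print(c,b[0].round(),b[1],[rect(m,b[2],z) for z in (.006,.018)])
```

```text
False
4.9833 [ 0.62903192 -0.07549314  0.00702697] 43.92209245775809 [0.3584658  1.16651813 0.67236855]
[ 0.35393055  0.05784093 -1.75135848] 43.69927457294388
7.075 43.57371074003253
green [282.  79.] 3762 [(array([0.4784303 , 0.20394107]), [94.65034484863281, 134.6829833984375], np.float32(0.14212513)), (array([0.47853284, 0.20253789]), [91.7305679321289, 130.52822875976562], np.float32(0.14212513))]
green [280. 272.] 3262 [(array([ 0.50618872, -0.04549825]), [69.18034362792969, 102.63972473144531], np.float32(-1.4500209)), (array([ 0.50543497, -0.03920668]), [67.04624938964844, 99.47344207763672], np.float32(-1.4500209))]
green [280. 330.] 476 [(array([ 0.5188999 , -0.14147247]), [11.066152572631836, 101.5969009399414], np.float32(-1.4501852)), (array([ 0.51775409, -0.13222028]), [10.724780082702637, 98.46279907226562], np.float32(-1.4501855))]
red [400. 166.] 3171 [(array([0.64560107, 0.11714478]), [96.29592895507812, 134.69757080078125], np.float32(0.22213745)), (array([0.64054669, 0.11841913]), [93.32540893554688, 130.54241943359375], np.float32(0.22213674))]
```

View pics/w2.png

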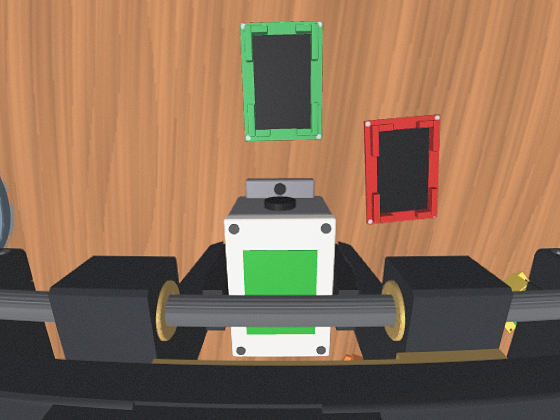

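The wrist view shows the housing held squarely, the green nest at (282,79) and the red nest at (400,166). Both measured about 95x135 mm, matching the stated 96x136. Before lowering I'll check where the nearby jar stands relative to the gripper body.

Run:
```python
from h import *
from station import *
for n,px in (("scene",[(334,133),(322,130),(346,130),(370,150)]),("side",[(141,180),(129,176),(154,176),(190,165)])):
    print(cast(camera_model(n),px,0).round(3)[:,:2].tolist())
d=np.load("scene0.npy");m=camera_model("scene")
# jar top height from depth
K=np.array([[m["fx"],0,m["cx"]],[0,m["fy"],m["cy"]],[0,0,1]])
for px in [(334,112),(330,111)]:
    u=cv2.undistortPoints(np.float64([[px]]),K,m["dist_coeffs"]).reshape(2)
    print(m["R"].T@(np.r_[u,1]*d[px[1],px[0]]-m["t"]))
```

```text
[[0.395, 0.37], [0.357, 0.354], [0.403, 0.415], [0.536, 0.378]]
[[0.372, 0.361], [0.341, 0.406], [0.412, 0.373], [0.526, 0.407]]
[0.39130565 0.36534643 0.07053244]
[0.3761694  0.36349909 0.06880117]
```

The jar is at about (0.38, 0.37) and 7 cm tall, well clear of the gripper body, so I'll place the housing.

Run:
```python
from h import *
from station import *
n=[.4784,.2036]; o=down(.142)
goto([*n,.08],o); move_straight([*n,.025],.08)
hit=move_straight([*n,.0115],.03,stop_force=4); s=sense(); print(hit,s["eef_pos"],s["force"],s["t"])
gripper_open(); dwell(.1); move_straight([*n,.10],.12)
# look on the way to the reject part
goto([.47,.10,.22],down(.0))
m=camera_model("wrist"); p,d=grab_frame("wrist"); cv2.imwrite("pics/w3.png",p); print(sense()["t"])
for c in ("green","red"):
  for b in blobs(masks(p)[c],150):
    print(c,b[0].round(),b[1],[rect(m,b[2],z) for z in (.006,.046)])
```

```text
True [0.47853545 0.20363487 0.01285556] [-0.51233934 -0.81051143  4.57348813] 9.175
11.675
green [289.  86.] 4395 [(array([0.4785239 , 0.20387961]), [94.82003784179688, 134.58258056640625], np.float32(0.14434004)), (array([0.47750122, 0.20005042]), [84.23543548583984, 119.55937957763672], np.float32(0.14434028))]
green [290.  86.] 1233 [(array([0.47957962, 0.20801578]), [32.71756362915039, 44.136505126953125], np.float32(0.14942026)), (array([0.47843909, 0.20372487]), [29.06536865234375, 39.20963668823242], np.float32(0.14941978))]
red [425. 163.] 3783 [(array([0.64591241, 0.1172341 ]), [96.88884735107422, 134.99057006835938], np.float32(0.22004294)), (array([0.62620441, 0.12307699]), [86.07328796386719, 119.92179870605469], np.float32(0.22004318))]
```

View pics/w3.png

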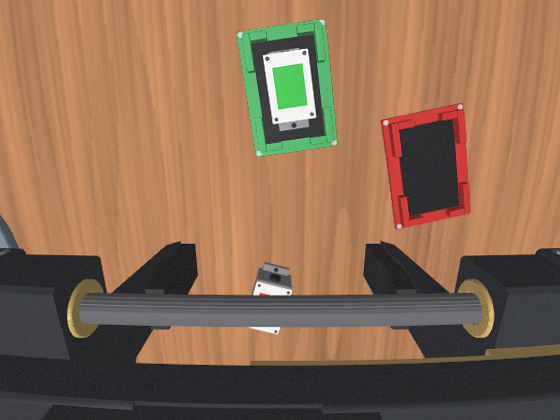

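The green-tagged housing sits centred and aligned in the green nest at (290,86). Its tag is within 1 mm and 0.01 rad of the nest centre at the seated height. Next is the red one.

Run:
```python
from h import *
from station import *
q=[.4535,-.0506]; o=down(-.271)
goto([*q,.10],o); print(move_straight([*q,.007],.08,stop_force=8)); gripper_close(); s=sense(); print(s["t"],s["eef_pos"],s["grip_width"]*88,s["force"])
move_straight([*q,.15],.15)
n=[.6458,.117]; o=down(.221)
goto([*n,.10],o); print(sense()["grip_width"]*88); move_straight([*n,.025],.08)
hit=move_straight([*n,.0115],.03,stop_force=4); s=sense(); print(hit,s["eef_pos"],s["force"],s["t"])
gripper_open(); dwell(.1); move_straight([*n,.10],.12)
goto([.57,.07,.26],down(.1))
m=camera_model("wrist"); p,d=grab_frame("wrist"); cv2.imwrite("pics/w4.png",p); s=sense();print(s["t"],s["grip_width"])
for c in ("green","red"):
  for b in blobs(masks(p)[c],150):
    print(c,b[0].round(),b[1],[rect(m,b[2],z) for z in (.006,.046)])
```

```text
False
14.5167 [ 0.45354053 -0.05061934  0.00702127] 43.67879606973085 [-0.24164881  0.41306041  0.57479172]
43.74038370270759
True [0.64586841 0.11698652 0.0129134 ] [-1.15285153  0.02656325  3.78924844] 18.15
20.725 0.9977189557499565
green [218.  58.] 3763 [(array([0.47890503, 0.20385153]), [95.10765075683594, 134.83383178710938], np.float32(0.14104629)), (array([0.48732309, 0.19734543]), [85.55030059814453, 121.28443145751953], np.float32(0.14104581))]
green [209.  54.] 1016 [(array([0.46909778, 0.21050818]), [32.714656829833984, 43.63002014160156], np.float32(0.14479756)), (array([0.47850143, 0.20333316]), [29.427169799804688, 39.24566650390625], np.float32(0.14479923))]
green [397. 334.] 314 [(array([ 0.77861682, -0.15748802]), [26.393781661987305, 43.39774703979492], np.float32(-1.4989477)), (array([ 0.75691705, -0.12768322]), [23.741479873657227, 39.03669738769531], np.float32(-1.4989474))]
red [342. 142.] 3147 [(array([0.64618048, 0.11686449]), [95.3211441040039, 135.10520935058594], np.float32(0.2207346)), (array([0.63778918, 0.1190997 ]), [85.74234771728516, 121.528564453125], np.float32(0.22073483))]
red [350. 149.] 826 [(array([0.65541431, 0.11429543]), [31.961212158203125, 43.21558380126953], np.float32(0.21517134)), (array([0.64609521, 0.11678883]), [28.749393463134766, 38.87287902832031], np.float32(0.2151711))]
```

View pics/w4.png

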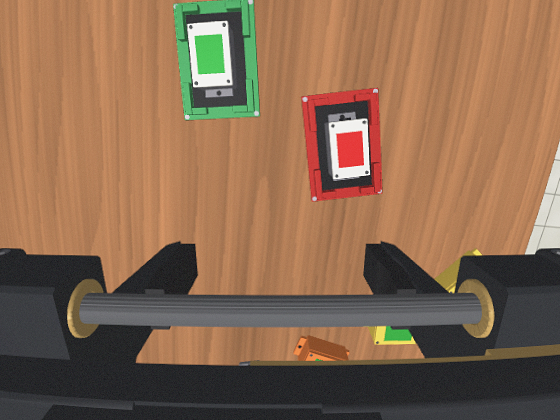

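Both are seated: green at (209,54) and red at (350,149), each centred in its nest at the right height and angle, with the gripper clear. I'm handing in the job.

```bash
python3 -c "
from station import *
print(close_job(), sense()['t'])"
```

```text
the job is handed in; nothing more can be done
the job is handed in; nothing more can be done
```

Both housings are seated and the job is handed in: the green-tagged one went into the green pass nest first, then the red-tagged one into the red reject nest. Each was lowered until light contact with the nest floor (about 4–5 N) and then released. My last clock reading, just before handing in, was about 20.7 s.

In the last wrist picture, both tags lie within about 1 mm and 0.01 rad of their nest centres. At the seated height they measure about 29 x 39 mm, against a true 30 x 40, so the housings are upright and flat. The gripper was open and well clear, and no check failed or disagreed.

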